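Free a jammed piston from a pump barrel

TASK

The brass piston is jammed in the spring jaws at the bottom of the pump barrel. Tip the leaning barrel upright on its stand with the piston still in it, then take the red-handled push rod from its holder and push it down inside the barrel so that the piston is driven out into the blue tray below. Leave the rod in the barrel with its collar down on the rim, the barrel upright and the piston in the tray, and do not disturb the tools and instruments lying around.

Things in the scene. Friction and masses are not known exactly. Their poses are not given: they have to be found in the camera images.
- stand: Fixed service stand: blue open tray 140 (x) x 100 (y) x 22 mm high, walls and floor 5 mm, with two aluminium uprights (30 wide in x, 8 thick, tops at z = 120 mm) at y = +-50 mm. Origin: centre of the tray's underside, on the bench; z up. The barrel hangs between the uprights on an axle along the stand's y axis, 105 mm above the origin, and leans towards the stand's -x (roughly to the robot).
- barrel (a joint): Tipping of the barrel: starts at 0, leaning 0.6 rad with the mouth towards the stand's -x; 0.6 = upright, at a hard stop. Stiff axle (0.12 N m) holds any angle; 2 to 3 N near the mouth turn it. Push along the arc round the axle (near edge of the mouth: from 51 mm in -x, 50 mm above the axle to 14 mm, 70 mm): a level push can bind.
- mouth (a point): Centre of the barrel's open mouth, 70 mm from the axle along the bore (175 mm above the bench when upright). Steel barrel: bore 22 mm, outside 28 mm; it runs from 70 mm above the axle to 10 mm below it. z points up the bore and x, y are the stand's axes when upright. Two spring jaws 20 mm below the axle leave a 14 mm gap and yield outwards.
- piston: Brass piston 60 mm long: nose 12 to 13 mm thick for 30 mm, a 10 mm cone, then a head 19 mm thick and 20 mm long. Origin at the nose end, z along it towards the head. Jammed nose down in the barrel: its cone sits on the jaws, the nose sticks out below and the flat top of the head is about 60 mm inside the mouth. About 7 to 14 N along the bore, over some 30 mm of travel, drive it through the jaws, then it drops.
- piston_mid (a point): Middle of the piston, on its axis 30 mm from the nose end.
- rod: Push rod, 160 mm, 0.1 kg: steel shaft 11 mm thick and 100 mm long with a chamfered tip, then a collar 32 mm wide and 6 mm high, then a red round handle 24 mm thick and 54 mm long (106 to 160 mm from the tip). Origin at the tip, z from tip to handle. It stands upright in the holder. With the collar on the barrel's rim the tip has just passed the jaws.
- rod_grip (a point): Point on the rod's axis inside the red handle, 135 mm from the tip.
- holder: Fixed dark steel rod holder: disc 68 mm wide, 10 mm high, with an upright sleeve 26 mm wide up to z = 55 mm, bore 17 mm. Origin: centre of its underside. The rod's tip stands on the disc at z = 10 mm; lift it 50 mm to free it.
- gauge: Bystander: pressure gauge 105 x 68 x 32 mm, behind the work. Origin under its middle.
- meter: Bystander: dark handheld indicator 163 x 67 x 28 mm, behind the work. Origin under its middle.
- spanner: Bystander: open-end spanner 166 mm long, to the left. Origin under its middle.
- keys: Bystander: red hex key set 92 x 30 x 20 mm, to the left. Origin under its middle.
- driver: Bystander: blue screwdriver 189 mm long, to the right. Origin under its middle.
There are look-alikes about, which are no part of the job. There is more than one size of the rod; the job needs the larger.

How it is judged (in metres and radians):
On the way, in this order (a step that is already met when the one before it is completed fails the run):
1. the barrel stands upright with the piston still jammed in it and the rod not in it (value of joint barrel above 0.52 rad and horizontal distance between piston_mid and mouth below 0.012 m and z of piston_mid in the frame of stand above 0.068 m and horizontal distance between rod and mouth above 0.03 m), for 0.2 s.
2. the rod's tip is well inside the upright barrel, above the still jammed piston (value of joint barrel above 0.48 rad and horizontal distance between rod and mouth below 0.012 m and z of rod in the frame of mouth below -0.02 m and z of piston_mid in the frame of stand above 0.062 m), for 0.03 s.
At the end, for the whole second after the job is handed in: The barrel is upright (within 0.12 rad, joint above 0.48), the piston rests in the blue tray (its middle inside the tray's walls and less than 48 mm above the bench), and the rod is left at rest in the barrel with its collar on the rim (tip at least 94 mm below the mouth) (value of joint barrel above 0.48 rad and x of piston_mid in the frame of stand between -0.066 and 0.066 m and y of piston_mid in the frame of stand between -0.046 and 0.046 m and z of piston_mid in the frame of stand below 0.048 m and linear speed of each of piston, rod below 0.03 m/s and horizontal distance between rod and mouth below 0.014 m and z of rod in the frame of mouth below -0.094 m); the robot touches nothing.
It fails at once if a bystander (gauge, indicator, spanner, hex keys or screwdriver) is moved more than 20 mm (distance of any of gauge, meter, spanner, keys, driver from where it was at the start of the episode above 0.02 m).
It also fails if it takes over 61 s, if anything falls off the work surface, if the arm or the gripper's body presses on something with over 40 N, if the wrist force passes 120 N, or if a joint passes its speed limit or range.

ROBOT

A 6-joint arm with a two-finger parallel gripper is mounted at the origin on a cart in front of the work surface, level with it; the furniture and walls round the work are solid. World frame = base frame: x ahead of the robot, y to its left, z up, the work surface at z = 0. Lengths are in mm, angles in rad, forces in N, time in s.
With the tool pointing down it reaches from about 300 to 775 mm from the base axis. Payload 14.6 kg.
Tool frame: the origin (TCP) lies midway between the tips of the shut fingers; the grasp point (between the pads) lies 19 mm behind it (manip.hold_point_z is the distance from the TCP to the grasp point, in mm); z points along the fingers, y is the direction in which the jaws open and shut (so a half turn about z gives the same grasp; the last joint's range is limited). The gripper opens to 94 mm and grips with 3 to 60 N. Pads are 16 mm wide; open, the fingers measure 119 mm over their backs; the gripper's body (75 mm by 177 mm) begins 78 mm behind the grasp point.
Start: joints at [1.257, 0.3, 1.521, -0, 1.321, -0.067], TCP at [134.364, 533.325, 205.446] pointing down, gripper open.
Joint ranges: [-3.03, 3.03], [-0.79, 2.21], [0.23, 2.52], [-1.04, 4.18], [0, 3.07], [-2.55, 2.55]. Speed limits (rad/s): [2.22, 2.22, 2.57, 3.14, 3.14, 3.14].

INTERFACE

Orientations are given as [roll, pitch, yaw] about the fixed x, y, z axes, in that order (R = Rz(yaw) Ry(pitch) Rx(roll)).
In Python, from cell import manip gives the robot as it stands.
- The arm moves only by the shell command python3 -m crank 'ROWS' [OPENING] [FORCE]. ROWS is JSON, a list of rows, each an object with "offset": the shift along the world's x, y, z in m, a list of three; "spin": the turn about the world's z in degrees. In form: [{"offset": [dx, dy, dz], "spin": spin}, ...]. A call has exactly 8 rows; each row is the pose to reach, as a shift and turn from the pose measured when the call began; what a row does not reach only later rows make up. A row lasts 1/12 s, in which the tool goes at most 41.7 mm and 7.16 degrees, less where a joint would pass 70% of its speed; a pose out of reach is approached as far as the arm can. A call with a gripper value outside its range is refused whole. OPENING is the opening, from 0 (shut) to 1 (fully open), set as the call begins (- or left out, the last holds). The fingers move at their own pace and stop on an object; FORCE is the grip in N (left out, the last holds). Time passes only in rows, so rows that repeat a pose let the fingers close, or fill a call up. It gives the time, the measured TCP pose, the force and the opening at its end, in the units of the state.
- manip.read_state(): the state, without advancing time (a new reading comes with each control period).
- manip.camera(name): name is "scene" or "top" or "wrist"; returns a dict with "pixels" (480x640x3 uint8, red, green, blue), "fx", "fy", "cx", "cy" (pixels), "k1" (the pictures are not rectified: a ray, as slopes to the right and down, at radius r is drawn at 1 + k1 r^2 times it, then the intrinsics apply), "extrinsics" (4x4, takes a point from world to camera coordinates); the wrist camera has in their place "hand_eye" (4x4, takes a point from camera to tool coordinates, whose origin is the TCP and whose axes are the flange's). Camera axes: x right, y down, z forward; pixel columns grow to the right and rows downward; lengths in mm; the calibration is good to about 2 mm. A picture is of the moment at which its call begins: read the wrist's pose just before it. There is no depth.
- manip.sign_off(): hands the job in, once; it reports no verdict.
Trained networks look in a picture, given as the dict that the camera call returned (one of the last four; its "shot" number tells which), for a name from the list of things; names that differ only in an ending like _2 or _b are one class to them, and where a whole thing is asked for, a point or a joint stands for the part that bears it (a point fixed in the world has none). Each returns a list of dicts, best first, with "conf" (0 to 1); they miss things now and then, are a little off and sometimes report something else, mostly with a low value. They report only what shows in the picture. A call takes as long as a camera call. They do not tell look-alikes from the thing itself.
- manip.search_frame(picture, name): "location" ([x, y, z] in mm, in world coordinates, good to about 4 mm: the middle of the surface that is visible of it).
- manip.masks_of(picture, name): "mask" (480x640 bool, what is visible of it).
The state is a dict: "clock": time; "joints": joint angles; "qd": joint speeds; "effort": joint torques, N m; "eef_pos": TCP position; "eef_rot": TCP orientation; "wrist_force": force on the tool from outside, world axes, zero at the start; "moment": the same for the moment, N m; "finger_gap": finger opening in mm.
Only numpy, scipy, OpenCV 4.12 (cv2) and the standard library are available. Lean on these libraries where they do the work, as an engineer would, in place of code of your own. Each camera call takes 0.05 s, during which the arm holds its last target. There are 200 camera calls.

## Working session

There is one attempt and no reset: what is moved stays moved. The work goes in short steps, Python scripts to look and compute and a shell command to move; the robot and the scene stay as the last step left them, time stands still between calls to the robot, and variables do not carry over. Pictures are saved under pics/ and viewed, about 8 in all and at most 12, crops included, and the job is handed in when it is done.

```bash
mkdir -p pics
cat > h.py <<'E'
import numpy as np,cv2
from cell import manip
def proj(c,P,T=None):
    T=c["extrinsics"] if T is None else T
    p=np.asarray(T)@np.append(P,1.); s=p[:2]/p[2]; s=s*(1+c["k1"]*(s@s))
    return np.array([c["fx"]*s[0]+c["cx"],c["fy"]*s[1]+c["cy"]])
def ray(c,u,v,T=None):
    T=np.asarray(c["extrinsics"] if T is None else T)
    d=np.array([(u-c["cx"])/c["fx"],(v-c["cy"])/c["fy"]]); s=d.copy()
    for _ in range(20): s=d/(1+c["k1"]*(s@s))
    R=T[:3,:3]; return -R.T@T[:3,3], R.T@np.append(s,1)
def atz(c,u,v,z,T=None):
    o,r=ray(c,u,v,T); return o+r*(z-o[2])/r[2]
def wristT(c,st):
    from scipy.spatial.transform import Rotation as Ro
    W=np.eye(4); W[:3,:3]=Ro.from_euler('xyz',st["eef_rot"]).as_matrix(); W[:3,3]=st["eef_pos"]
    return np.linalg.inv(W@np.asarray(c["hand_eye"]))
def save(c,n): cv2.imwrite(f"pics/{n}.png",c["pixels"][:,:,::-1])
E
python3 - <<'E'
from h import *
s=manip.read_state(); print({k:np.round(v,3).tolist() for k,v in s.items()}, manip.hold_point_z)
ims=[]
for n in("scene","top"):
    c=manip.camera(n); ims.append(c["pixels"]); save(c,n)
    print(n,"cam",ray(c,320,240)[0].round())
    for o in("rod","holder","stand","barrel","mouth","piston","gauge","meter","spanner","keys","driver"):
        print(o,[(round(d["conf"],2),np.round(d["location"]).tolist(),proj(c,d["location"]).round().tolist()) for d in manip.search_frame(c,o)])
E
```

```text
{'clock': 0.0, 'joints': [1.257, 0.3, 1.522, -0.0, 1.321, -0.067], 'qd': [0.0, 0.001, 0.0, 0.001, 0.0, -0.001], 'effort': [-0.001, -53.181, -35.273, 0.071, 0.024, -0.0], 'eef_pos': [134.28, 533.082, 204.889], 'eef_rot': [-3.14, -0.0, 2.895], 'wrist_force': [0.365, -1.045, 0.378], 'moment': [0.013, 0.04, 0.017], 'finger_gap': 94.109} 18.8
scene cam [-139. -537.  999.]
rod [(0.73, [613.0, 168.0, 85.0], [263.0, 216.0]), (0.68, [520.0, 146.0, 136.0], [243.0, 225.0])]
holder [(0.96, [515.0, 143.0, 10.0], [246.0, 264.0])]
stand [(0.88, [468.0, -113.0, 4.0], [319.0, 329.0])]
barrel [(0.74, [469.0, -120.0, 108.0], [323.0, 300.0])]
mouth [(0.69, [470.0, -123.0, 113.0], [324.0, 299.0])]
piston []
gauge [(0.84, [716.0, 145.0, 33.0], [296.0, 214.0])]
meter [(0.59, [703.0, -16.0, 27.0], [344.0, 244.0])]
spanner [(0.76, [454.0, 320.0, 3.0], [178.0, 249.0]), (0.58, [470.0, -117.0, 113.0], [322.0, 298.0])]
keys [(0.65, [598.0, 343.0, 15.0], [211.0, 212.0]), (0.2, [456.0, 318.0, 5.0], [179.0, 249.0])]
driver [(0.7, [454.0, -377.0, 20.0], [422.0, 393.0])]
top cam [ 475.   -3. 1271.]
rod [(0.66, [525.0, 152.0, 171.0], [265.0, 260.0])]
holder [(0.67, [522.0, 140.0, 12.0], [279.0, 264.0]), (0.61, [481.0, -108.0, 6.0], [381.0, 282.0])]
stand [(0.78, [479.0, -109.0, 5.0], [382.0, 283.0])]
barrel [(0.9, [479.0, -113.0, 115.0], [388.0, 282.0]), (0.38, [524.0, 147.0, 168.0], [268.0, 261.0])]
mouth [(0.75, [474.0, -114.0, 113.0], [388.0, 285.0])]
piston [(0.73, [526.0, 148.0, 169.0], [267.0, 260.0])]
gauge [(0.83, [725.0, 159.0, 35.0], [271.0, 180.0])]
meter [(0.56, [710.0, -4.0, 30.0], [339.0, 187.0])]
spanner [(0.94, [457.0, 322.0, 8.0], [205.0, 291.0]), (0.25, [525.0, 148.0, 168.0], [267.0, 260.0])]
keys [(0.91, [595.0, 345.0, 15.0], [197.0, 234.0])]
driver [(0.76, [465.0, -374.0, 25.0], [492.0, 288.0])]
```

Run:
```python
import cv2,numpy as np
a=cv2.imread("pics/scene.png")[170:370,180:450];b=cv2.imread("pics/top.png")[200:340,230:450]
a=cv2.resize(a,(400*27//20,400),interpolation=cv2.INTER_CUBIC)
b=cv2.resize(b,None,fx=3,fy=3,interpolation=cv2.INTER_CUBIC)
cv2.imwrite("pics/a.png",cv2.resize(a,(780,578)));cv2.imwrite("pics/b.png",b)
```

```text
(no output)
```

View pics/a.png

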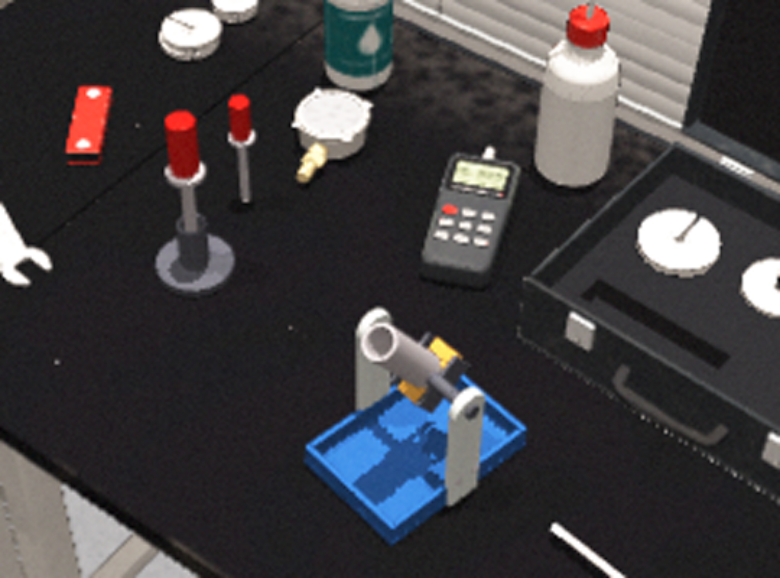

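View pics/b.png

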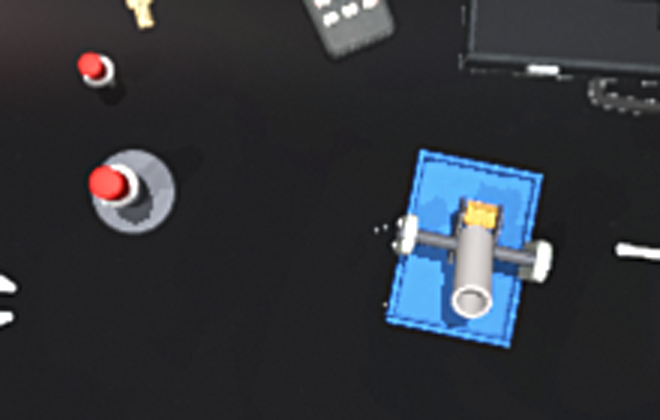

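The pictures show the barrel leaning over the blue tray (crop b, mouth at 472,300). The large rod is in the holder (crop b, 108,185) and a smaller look-alike stands behind it (95,68). Next I'll measure the stand and the holder.

Run:
```python
from h import *
cs={n:manip.camera(n) for n in("top","scene")}
c=cs["top"]
hsv=cv2.cvtColor(c["pixels"],cv2.COLOR_RGB2HSV)
m=cv2.inRange(hsv,(98,120,60),(125,255,255)); m[:,:340]=0;m[:,440:]=0;m[:230]=0;m[330:]=0
pts=cv2.findNonZero(m); hull=cv2.convexHull(pts)[:,0]
W=np.array([atz(c,u,v,22)[:2] for u,v in hull],np.float32)
(ce,sz,an)=cv2.minAreaRect(W); print("tray",ce,sz,an)
def both(name,zsel=None):
    for n,c in cs.items():
        for d in manip.masks_of(c,name)[:2]:
            k=d["mask"]; ys,xs=np.nonzero(k); print(name,n,round(d["conf"],2),k.sum(),xs.min(),xs.max(),ys.min(),ys.max(),xs.mean().round(1),ys.mean().round(1))
both("holder");both("rod")
# red handle in top
for n,c in cs.items():
    h=cv2.cvtColor(c["pixels"],cv2.COLOR_RGB2HSV)
    r=cv2.inRange(h,(0,150,80),(8,255,255))|cv2.inRange(h,(172,150,80),(180,255,255))
    N,l,s,ce=cv2.connectedComponentsWithStats(r)
    for i in range(1,N):
        if s[i,4]>25: print(n,s[i].tolist(),ce[i].round(1))
c=cs["top"]
dm=[d for d in manip.masks_of(c,"holder")][0]["mask"].astype(np.uint8)
hp=cv2.convexHull(cv2.findNonZero(dm))[:,0]
print("disc",cv2.minEnclosingCircle(np.array([atz(c,u,v,10)[:2] for u,v in hp],np.float32)))
```

```text
tray (479.8994445800781, -114.44453430175781) (103.5805892944336, 143.4532470703125) 78.58243560791016
holder top 0.73 439 261 287 250 277 276.3 264.2
holder scene 0.7 568 233 260 245 272 246.4 260.0
rod top 0.75 719 256 284 167 206 270.8 181.8
rod top 0.67 144 261 275 255 267 267.7 260.8
rod scene 0.63 339 237 250 209 248 243.3 225.1
rod scene 0.52 182 259 267 203 238 262.9 217.2
top [346, 112, 14, 17, 149] [352.7 121.2]
top [180, 215, 32, 37, 442] [194.9 233.4]
top [256, 217, 9, 9, 61] [259.8 221.3]
top [259, 255, 14, 12, 116] [265.3 260.7]
scene [34, 0, 6, 22, 86] [36.4 10.3]
scene [34, 24, 4, 17, 63] [35.5 31.6]
scene [40, 51, 15, 9, 53] [46.8 55.2]
scene [376, 172, 15, 15, 166] [383.  179.1]
scene [202, 199, 17, 24, 263] [210.6 210.7]
scene [259, 202, 8, 17, 107] [262.7 209.7]
scene [237, 208, 12, 23, 231] [242.7 218.9]
disc ((524.5610961914062, 152.42709350585938), 34.397735595703125)
```

```bash
python3 -m crank '[{"offset":[0.017,-0.038,0.01],"spin":0},{"offset":[0.034,-0.076,0.02],"spin":1},{"offset":[0.05,-0.114,0.03],"spin":2},{"offset":[0.066,-0.152,0.04],"spin":2.7},{"offset":[0.082,-0.19,0.05],"spin":2.7},{"offset":[0.1,-0.23,0.05],"spin":2.7},{"offset":[0.117,-0.268,0.05],"spin":2.7},{"offset":[0.133,-0.306,0.05],"spin":2.7}]' 0 20; python3 -m crank '[{"offset":[0.017,-0.038,0],"spin":0},{"offset":[0.034,-0.076,0],"spin":0},{"offset":[0.05,-0.114,0],"spin":0},{"offset":[0.066,-0.152,0],"spin":0},{"offset":[0.082,-0.19,0],"spin":0},{"offset":[0.1,-0.23,0],"spin":0},{"offset":[0.117,-0.268,0],"spin":0},{"offset":[0.117,-0.268,0],"spin":0}]'
```

```text
clock: 2.22
eef_pos: [265.1, 231.3, 255.8]
eef_rot: [3.141, 0.001, 2.943]
wrist_force: [1.3, 0.4, -0.5]
finger_gap: 44.3
clock: 2.88
eef_pos: [383.4, -41.6, 255.6]
eef_rot: [3.142, 0.001, 2.937]
wrist_force: [0.2, 1.1, -0.2]
finger_gap: 0.5
```

```bash
python3 -m crank '[{"offset":[0.004,-0.02,0],"spin":0},{"offset":[0.008,-0.04,0],"spin":0},{"offset":[0.012,-0.058,0],"spin":0.3},{"offset":[0.012,-0.058,0],"spin":0.3},{"offset":[0.012,-0.058,0],"spin":0.3},{"offset":[0.012,-0.058,0],"spin":0.3},{"offset":[0.012,-0.058,0],"spin":0.3},{"offset":[0.012,-0.058,0],"spin":0.3}]'
python3 - <<'E'
from h import *
st=manip.read_state(); c=manip.camera("wrist"); T=wristT(c,st); save(c,"w1")
print(st["eef_pos"],"cam",ray(c,320,240,T))
def S(x,y,z):
    a=np.deg2rad(-11.4); return [480+x*np.cos(a)-y*np.sin(a),-114.4+x*np.sin(a)+y*np.cos(a),z]
im=c["pixels"][:,:,::-1].copy()
for p in[(-51,0,155),(-39.5,0,162.8),(0,50,120),(0,-50,120),(-70,50,22),(-70,-50,22),(70,50,22)]:
    uv=proj(c,S(*p),T); print(p,uv.round()); cv2.circle(im,tuple(int(i) for i in uv),4,(0,255,0),1)
cv2.imwrite("pics/w1.png",im)
E
```

```text
clock: 3.55
eef_pos: [395.4, -98.9, 255.7]
eef_rot: [3.142, 0.001, 2.944]
wrist_force: [0.6, 0.5, 0.7]
finger_gap: 0.7
[395.37772241 -98.92061719 255.73646111] cam (array([321.82798763, -82.58131758, 435.38561814]), array([ 0.25548162, -0.04704202, -0.9656765 ]))
(-51, 0, 155) [318. 288.]
(-39.5, 0, 162.8) [318. 308.]
(0, 50, 120) [379. 331.]
(0, -50, 120) [257. 331.]
(-70, 50, 22) [369. 221.]
(-70, -50, 22) [268. 221.]
(70, 50, 22) [364. 347.]
```

View pics/w1.png

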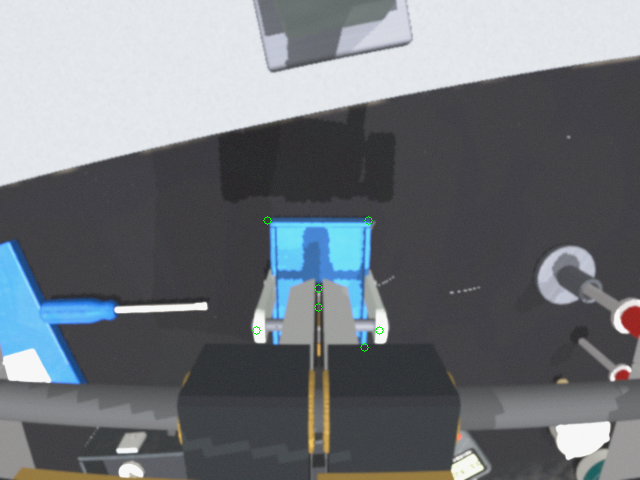

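```bash
python3 -m crank '[{"offset":[0.001,0.001,-0.03],"spin":0},{"offset":[0.003,0.001,-0.06],"spin":0},{"offset":[0.005,0.001,-0.09],"spin":0},{"offset":[0.005,0.001,-0.116],"spin":0},{"offset":[0.005,0.001,-0.116],"spin":0},{"offset":[0.015,-0.001,-0.116],"spin":0},{"offset":[0.020,-0.002,-0.116],"spin":0},{"offset":[0.020,-0.002,-0.116],"spin":0}]'
```

```text
clock: 4.27
eef_pos: [416.5, -101.2, 141.0]
eef_rot: [-3.141, 0.003, 2.944]
wrist_force: [1.3, -0.3, 0.2]
finger_gap: 0.6
```

```bash
python3 -m crank '[{"offset":[0.005,-0.001,0],"spin":0},{"offset":[0.009,-0.002,0.0035],"spin":0},{"offset":[0.013,-0.0027,0.007],"spin":0},{"offset":[0.0175,-0.0036,0.010],"spin":0},{"offset":[0.022,-0.0045,0.0128],"spin":0},{"offset":[0.0268,-0.0054,0.015],"spin":0},{"offset":[0.0315,-0.0064,0.0172],"spin":0},{"offset":[0.0315,-0.0064,0.0172],"spin":0}]'
```

```text
clock: 4.93
eef_pos: [449.1, -107.8, 158.7]
eef_rot: [-3.141, 0.004, 2.944]
wrist_force: [0.5, -0.6, 1.1]
finger_gap: 0.6
```

```bash
python3 -m crank '[{"offset":[0.003,-0.0006,0.001],"spin":0},{"offset":[0.006,-0.0012,0.002],"spin":0},{"offset":[0.009,-0.0018,0.003],"spin":0},{"offset":[0.012,-0.0024,0.003],"spin":0},{"offset":[0.012,-0.0024,0.003],"spin":0},{"offset":[0.012,-0.0024,0.003],"spin":0},{"offset":[0.012,-0.0024,0.003],"spin":0},{"offset":[0.012,-0.0024,0.003],"spin":0}]'
python3 - <<'E'
from h import *
c=manip.camera("scene");save(c,"s2")
b=c["pixels"][270:370,270:400,::-1]; cv2.imwrite("pics/s2c.png",cv2.resize(b,None,fx=5,fy=5,interpolation=cv2.INTER_CUBIC))
E
```

```text
clock: 5.6
eef_pos: [459.3, -109.9, 161.7]
eef_rot: [-3.141, -0.001, 2.944]
wrist_force: [-18.9, 4.2, 11.8]
finger_gap: 0.6
```

View pics/s2c.png

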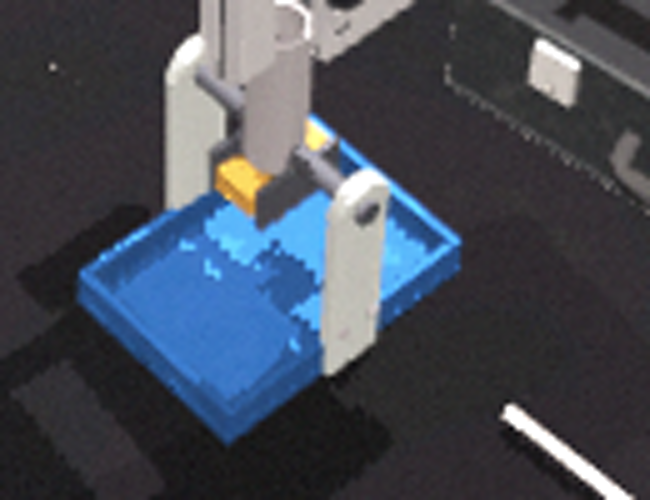

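The barrel now stands upright, with about 19 N against the stop. The wrist matches the expected contact to within about 1 mm. I'll back off and go to the rod.

```bash
python3 -m crank '[{"offset":[-0.03,0.006,0.0],"spin":0},{"offset":[-0.05,0.01,0.02],"spin":0},{"offset":[-0.05,0.012,0.06],"spin":0},{"offset":[-0.05,0.035,0.09],"spin":0},{"offset":[-0.045,0.07,0.1],"spin":0},{"offset":[-0.04,0.11,0.1],"spin":0},{"offset":[-0.035,0.15,0.1],"spin":0},{"offset":[-0.03,0.19,0.1],"spin":0}]' 0.7 20; python3 -m crank '[{"offset":[0,0.035,0],"spin":0},{"offset":[0.005,0.06,0],"spin":0},{"offset":[0.01,0.068,0],"spin":0},{"offset":[0.01,0.068,0],"spin":0},{"offset":[0.01,0.068,0],"spin":0},{"offset":[0.01,0.068,0],"spin":0},{"offset":[0.01,0.068,0],"spin":0},{"offset":[0.01,0.068,0],"spin":0}]'
python3 - <<'E'
from h import *
st=manip.read_state(); c=manip.camera("wrist"); T=wristT(c,st)
print(st["eef_pos"],st["eef_rot"])
im=c["pixels"][:,:,::-1].copy()
for p in[(524.5,152.4,10),(524.5,152.4,55),(524.5,152.4,116),(524.5,152.4,170)]:
    uv=proj(c,p,T); print(p,uv.round()); cv2.circle(im,tuple(int(i) for i in uv),4,(0,255,0),1)
cv2.imwrite("pics/w2.png",im)
h=cv2.cvtColor(c["pixels"],cv2.COLOR_RGB2HSV)
r=cv2.inRange(h,(0,150,80),(8,255,255))|cv2.inRange(h,(172,150,80),(180,255,255))
N,l,s,ce=cv2.connectedComponentsWithStats(r)
for i in range(1,N):
    if s[i,4]>100: print(s[i].tolist(),ce[i].round(1))
ct=manip.camera("top")
for d in manip.search_frame(ct,"rod"): print(d["conf"],d["location"])
for d in manip.search_frame(ct,"mouth"): print("mouth",d["conf"],d["location"])
E
```

```text
clock: 6.32
eef_pos: [429.6, 82.0, 262.3]
eef_rot: [3.141, 0.001, 2.943]
wrist_force: [1.5, -0.5, 0.5]
finger_gap: 50.4
clock: 6.98
eef_pos: [439.6, 149.0, 262.5]
eef_rot: [3.141, 0.001, 2.942]
wrist_force: [0.8, 0.2, 0.4]
finger_gap: 66.0
[439.6294283  149.00474471 262.47542127] [3.14123120e+00 1.27084491e-03 2.94189438e+00]
(524.5, 152.4, 10) [336. 278.]
(524.5, 152.4, 55) [337. 293.]
(524.5, 152.4, 116) [340. 321.]
(524.5, 152.4, 170) [344. 354.]
[487, 272, 71, 70, 1813] [522.2 306.2]
[329, 314, 35, 58, 1541] [344.7 343.9]
0.59 [525.0, 150.2, 172.1]
0.39 [617.2, 170.1, 105.9]
mouth 0.57 [478.6, -114.6, 108.1]
```

View pics/w2.png

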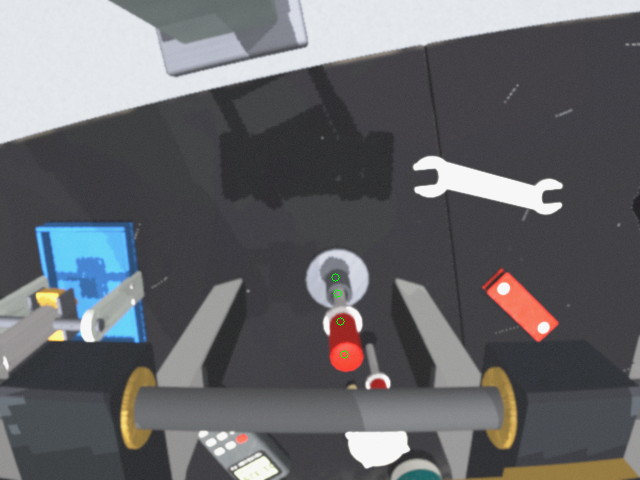

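```bash
python3 -m crank '[{"offset":[0.03,0.001,0],"spin":0},{"offset":[0.06,0.003,0],"spin":0},{"offset":[0.0855,0.004,0],"spin":0},{"offset":[0.0855,0.004,0],"spin":0},{"offset":[0.0855,0.004,-0.03],"spin":0},{"offset":[0.0855,0.004,-0.06],"spin":0},{"offset":[0.0855,0.004,-0.06],"spin":0},{"offset":[0.0855,0.004,-0.06],"spin":0}]'; python3 -m crank '[{"offset":[0,0,-0.03],"spin":0},{"offset":[0,0,-0.06],"spin":0},{"offset":[0,0,-0.075],"spin":0},{"offset":[0,0,-0.075],"spin":0},{"offset":[0,0,-0.075],"spin":0},{"offset":[0,0,-0.075],"spin":0},{"offset":[0,0,-0.075],"spin":0},{"offset":[0,0,-0.075],"spin":0}]'
```

```text
clock: 7.85
eef_pos: [524.5, 153.5, 202.3]
eef_rot: [-3.141, -0.001, 2.943]
wrist_force: [0.2, -0.1, -0.3]
finger_gap: 65.8
clock: 8.52
eef_pos: [525.1, 153.6, 128.8]
eef_rot: [3.141, 0.001, 2.943]
wrist_force: [-0.8, -0.2, 0.1]
finger_gap: 65.8
```

```bash
python3 -m crank '[{"offset":[0,0,0],"spin":0},{"offset":[0,0,0],"spin":0},{"offset":[0,0,0],"spin":0},{"offset":[0,0,0],"spin":0},{"offset":[0,0,0],"spin":0},{"offset":[0,0,0],"spin":0},{"offset":[0,0,0],"spin":0},{"offset":[0,0,0],"spin":0}]' 0 50
```

```text
clock: 9.18
eef_pos: [525.1, 153.7, 128.8]
eef_rot: [3.141, 0.001, 2.943]
wrist_force: [0.3, 0.1, -0.1]
finger_gap: 23.3
```

```bash
python3 -m crank '[{"offset":[0,0,0.015],"spin":0},{"offset":[0,0,0.035],"spin":0},{"offset":[0,0,0.06],"spin":0},{"offset":[0,0,0.09],"spin":0},{"offset":[0,0,0.12],"spin":0},{"offset":[0,0,0.15],"spin":0},{"offset":[0,0,0.18],"spin":0},{"offset":[0,0,0.195],"spin":0}]'; python3 -m crank '[{"offset":[-0.005,-0.03,0],"spin":0},{"offset":[-0.01,-0.06,0],"spin":0},{"offset":[-0.015,-0.09,0],"spin":0},{"offset":[-0.02,-0.12,0],"spin":0},{"offset":[-0.025,-0.15,0],"spin":0},{"offset":[-0.03,-0.18,0],"spin":0},{"offset":[-0.035,-0.2,0],"spin":0},{"offset":[-0.035,-0.2,0],"spin":0}]'
python3 - <<'E'
from h import *
st=manip.read_state(); c=manip.camera("wrist"); T=wristT(c,st)
print(st["eef_pos"],st["eef_rot"],st["wrist_force"])
from scipy.spatial.transform import Rotation as Ro
x,y,z=st["eef_pos"]
im=c["pixels"][:,:,::-1].copy()
for p,k in[((x,y,z-118.8),0),((x,y,z-18.8),0),((480.5,-113.5,175),1)]:
    uv=proj(c,p,T); print(p,uv.round()); cv2.circle(im,tuple(int(i) for i in uv),4,(0,255,0) if k else (255,0,255),1)
cv2.imwrite("pics/w3.png",im)
for n in("top","scene"):
  ct=manip.camera(n);save(ct,n+"3")
  print(n,"mouth px",proj(ct,(480.5,-113.5,175)))
  for nm in("barrel","rod"):
    for d in manip.search_frame(ct,nm): print(n,nm,d["conf"],d["location"])
E
```

```text
clock: 9.85
eef_pos: [525.4, 153.8, 327.5]
eef_rot: [3.14, 0.005, 2.943]
wrist_force: [0.4, -0.3, -1.2]
finger_gap: 23.1
clock: 10.52
eef_pos: [489.6, -49.1, 327.5]
eef_rot: [3.14, 0.005, 2.94]
wrist_force: [0.8, 0.3, -1.0]
finger_gap: 23.5
[489.62926682 -49.13656904 327.48473299] [3.14012413 0.00465809 2.93984335] [ 0.83311145  0.25984351 -0.99675146]
(np.float64(489.6292668171057), np.float64(-49.13656904462522), np.float64(208.68473299129408)) [316. 233.]
(np.float64(489.6292668171057), np.float64(-49.13656904462522), np.float64(308.6847329912941)) [315. 283.]
(480.5, -113.5, 175) [235. 227.]
top mouth px [390.48538781 281.60290129]
top rod 0.67 [616.0, 170.3, 108.4]
scene mouth px [324.52991329 273.82649848]
scene barrel 0.82 [471.8, -119.4, 105.8]
scene rod 0.84 [484.7, -49.3, 312.8]
scene rod 0.58 [611.1, 169.8, 81.9]
```

View pics/w3.png

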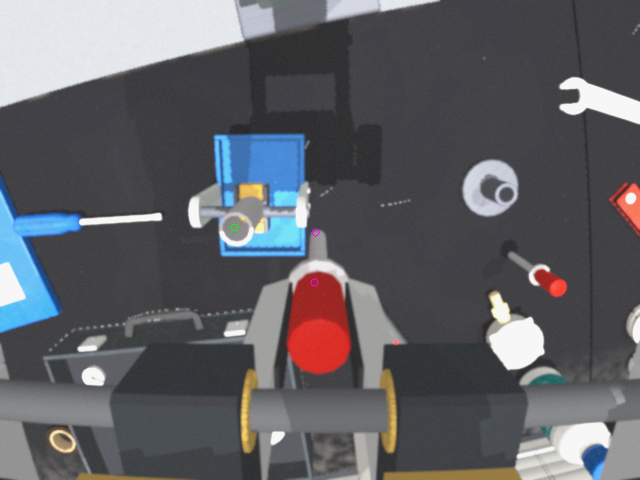

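```bash
python3 -m crank '[{"offset":[-0.004,-0.03,0],"spin":0},{"offset":[-0.0091,-0.055,0],"spin":0},{"offset":[-0.0091,-0.0634,0],"spin":0},{"offset":[-0.0091,-0.0634,0],"spin":0},{"offset":[-0.0091,-0.0634,0],"spin":0},{"offset":[-0.0091,-0.0634,-0.008],"spin":0},{"offset":[-0.0091,-0.0634,-0.016],"spin":0},{"offset":[-0.0091,-0.0634,-0.02],"spin":0}]'
python3 - <<'E'
from h import *
st=manip.read_state(); c=manip.camera("wrist"); T=wristT(c,st)
print(st["eef_pos"],st["eef_rot"],st["wrist_force"])
x,y,z=st["eef_pos"]
im=c["pixels"][:,:,::-1].copy()
for p in[(x,y,z-118.8),(480.5,-112.5,175)]: print(proj(c,p,T).round())
a=cv2.resize(im[140:380,200:440],(400,400))
s=manip.camera("scene")["pixels"][200:300,270:370,::-1]
cv2.imwrite("pics/w4.png",np.hstack([a,cv2.resize(s,(400,400))]))
E
```

```text
clock: 11.53
eef_pos: [481.3, -107.9, 305.8]
eef_rot: [3.139, 0.003, 2.945]
wrist_force: [0.7, 0.2, -2.2]
finger_gap: 23.5
[ 481.25416269 -107.94399572  305.79819946] [3.13919403e+00 3.03416348e-03 2.94524764e+00] [ 0.67873968  0.16791428 -2.18745561]
[316. 233.]
[310. 229.]
```

View pics/w4.png

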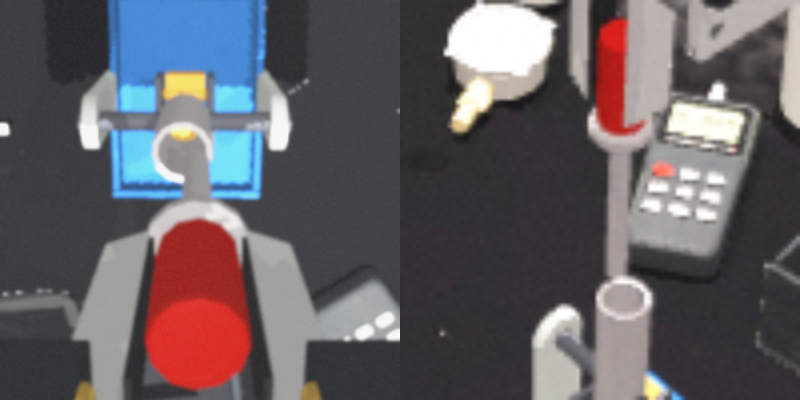

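```bash
python3 -m crank '[{"offset":[-0.001,-0.003,0],"spin":0},{"offset":[-0.001,-0.0055,0],"spin":0},{"offset":[-0.001,-0.0055,0],"spin":0},{"offset":[-0.001,-0.0055,0],"spin":0},{"offset":[-0.001,-0.0055,0],"spin":0},{"offset":[-0.001,-0.0055,0],"spin":0},{"offset":[-0.001,-0.0055,0],"spin":0},{"offset":[-0.001,-0.0055,0],"spin":0}]'
python3 - <<'E'
from h import *
st=manip.read_state(); c=manip.camera("wrist"); T=wristT(c,st)
print(st["eef_pos"],st["eef_rot"],st["joints"])
x,y,z=st["eef_pos"]
im=c["pixels"][:,:,::-1].copy()
for p in[(x,y,z-118.8),(480.5,-112.5,175)]: print(proj(c,p,T).round())
a=cv2.resize(im[190:270,270:350],(400,400),interpolation=cv2.INTER_CUBIC)
s=manip.camera("scene")["pixels"][240:300,295:355,::-1]
cv2.imwrite("pics/w5.png",np.hstack([a,cv2.resize(s,(400,400),interpolation=cv2.INTER_CUBIC)]))
E
```

```text
clock: 12.3
eef_pos: [480.2, -113.7, 306.3]
eef_rot: [3.139, 0.003, 2.945]
wrist_force: [0.1, 0.4, -0.8]
finger_gap: 23.2
[ 480.18704888 -113.69497487  306.28756918] [3.13920527e+00 2.83138896e-03 2.94493929e+00] [-0.30820683  0.11067114  1.51612817  0.00269235  1.51224554 -1.6825073 ]
[316. 233.]
[317. 229.]
```

View pics/w5.png

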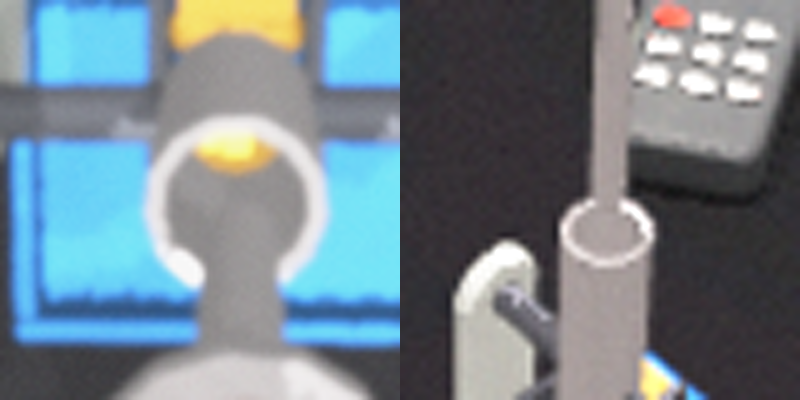

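```bash
python3 -m crank '[{"offset":[0,0,-0.008],"spin":0},{"offset":[0,0,-0.016],"spin":0},{"offset":[0,0,-0.024],"spin":0},{"offset":[0,0,-0.032],"spin":0},{"offset":[0,0,-0.04],"spin":0},{"offset":[0,0,-0.048],"spin":0},{"offset":[0,0,-0.053],"spin":0},{"offset":[0,0,-0.053],"spin":0}]' - 60
```

```text
clock: 13.07
eef_pos: [479.8, -113.6, 252.0]
eef_rot: [3.139, 0.001, 2.945]
wrist_force: [-0.1, 0.7, -0.3]
finger_gap: 23.4
```

```bash
python3 -m crank '[{"offset":[0,0,-0.006],"spin":0},{"offset":[0,0,-0.012],"spin":0},{"offset":[0,0,-0.018],"spin":0},{"offset":[0,0,-0.022],"spin":0},{"offset":[0,0,-0.026],"spin":0},{"offset":[0,0,-0.03],"spin":0},{"offset":[0,0,-0.033],"spin":0},{"offset":[0,0,-0.036],"spin":0}]'; python3 -m crank '[{"offset":[0,0,-0.003],"spin":0},{"offset":[0,0,-0.006],"spin":0},{"offset":[0,0,-0.009],"spin":0},{"offset":[0,0,-0.012],"spin":0},{"offset":[0,0,-0.015],"spin":0},{"offset":[0,0,-0.018],"spin":0},{"offset":[0,0,-0.018],"spin":0},{"offset":[0,0,-0.018],"spin":0}]'
```

```text
clock: 13.73
eef_pos: [480.9, -113.8, 218.0]
eef_rot: [3.139, 0.006, 2.945]
wrist_force: [-1.3, 0.2, 21.3]
finger_gap: 23.1
clock: 14.4
eef_pos: [480.8, -113.8, 199.6]
eef_rot: [3.139, 0.005, 2.945]
wrist_force: [-0.4, 0.4, -1.4]
finger_gap: 23.7
```

```bash
python3 -m crank '[{"offset":[0,0,-0.002],"spin":0},{"offset":[0,0,-0.003],"spin":0},{"offset":[0,0,-0.004],"spin":0},{"offset":[0,0,-0.005],"spin":0},{"offset":[0,0,-0.006],"spin":0},{"offset":[0,0,-0.007],"spin":0},{"offset":[0,0,-0.007],"spin":0},{"offset":[0,0,-0.007],"spin":0}]'
python3 - <<'E'
from h import *
for n in("scene","top"):
    c=manip.camera(n)
    for d in manip.search_frame(c,"piston"): print(n,round(d["conf"],2),d["location"],proj(c,d["location"]).round())
    if n=="scene":
        b=c["pixels"][230:370,250:410,::-1]; cv2.imwrite("pics/s6.png",cv2.resize(b,None,fx=4,fy=4,interpolation=cv2.INTER_CUBIC))
E
```

```text
clock: 15.07
eef_pos: [481.1, -113.9, 193.7]
eef_rot: [3.139, 0.007, 2.945]
wrist_force: [-1.9, 1.7, 8.9]
finger_gap: 23.0
scene 0.74 [467.4, -114.6, 196.1] [321. 271.]
scene 0.46 [496.9, -118.5, 12.8] [329. 319.]
scene 0.21 [455.1, 320.1, 4.6] [178. 248.]
```

View pics/s6.png

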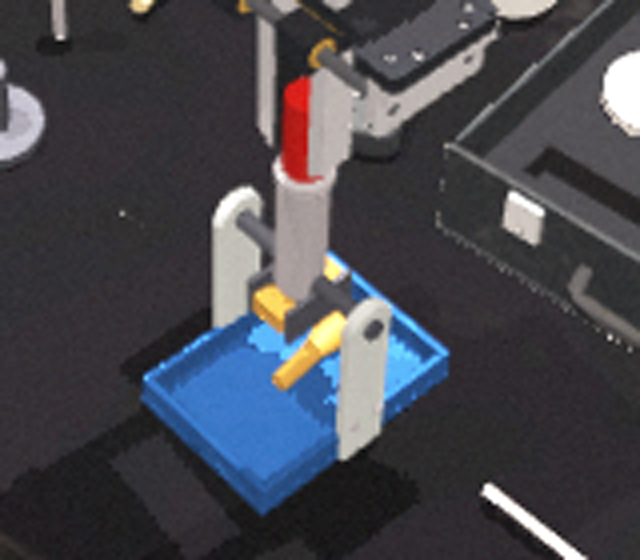

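The collar is on the rim (8.9 N up) and the brass piston lies in the tray (crop 310,350). I'll release the rod and retreat straight up.

```bash
python3 -m crank '[{"offset":[0,0,0],"spin":0},{"offset":[0,0,0],"spin":0},{"offset":[0,0,0],"spin":0},{"offset":[0,0,0],"spin":0},{"offset":[0,0,0],"spin":0},{"offset":[0,0,0],"spin":0},{"offset":[0,0,0],"spin":0},{"offset":[0,0,0],"spin":0}]' 0.6; python3 -m crank '[{"offset":[0,0,0.015],"spin":0},{"offset":[0,0,0.035],"spin":0},{"offset":[0,0,0.06],"spin":0},{"offset":[0,0,0.09],"spin":0},{"offset":[0,0,0.12],"spin":0},{"offset":[-0.02,0.02,0.12],"spin":0},{"offset":[-0.05,0.05,0.12],"spin":0},{"offset":[-0.08,0.08,0.12],"spin":0}]'
python3 - <<'E'
from h import *
ims=[]
for n in("scene","top"):
    c=manip.camera(n)
    for d in manip.search_frame(c,"piston"): print(n,round(d["conf"],2),d["location"],proj(c,d["location"]).round())
    for nm in("gauge","meter","spanner","keys","driver"):
        print(nm,[(round(d["conf"],2),np.round(d["location"]).tolist()) for d in manip.search_frame(c,nm)[:1]])
    u,v=proj(c,(480,-113,90)).astype(int)
    ims.append(cv2.resize(c["pixels"][v-60:v+60,u-48:u+48,::-1],(400,500),interpolation=cv2.INTER_CUBIC))
cv2.imwrite("pics/f.png",np.hstack(ims))
E
```

```text
clock: 15.93
eef_pos: [481.1, -113.9, 193.6]
eef_rot: [3.139, 0.007, 2.945]
wrist_force: [-0.4, -0.4, 0.9]
finger_gap: 55.9
clock: 16.6
eef_pos: [401.2, -34.4, 313.3]
eef_rot: [3.139, 0.006, 2.944]
wrist_force: [0.2, 0.4, 1.4]
finger_gap: 56.7
scene 0.68 [496.9, -119.2, 12.9] [329. 320.]
gauge [(0.72, [710.0, 140.0, 27.0])]
meter [(0.9, [708.0, -16.0, 26.0])]
spanner [(0.82, [459.0, 321.0, 3.0])]
keys [(0.75, [596.0, 343.0, 10.0])]
driver [(0.65, [475.0, -121.0, 210.0])]
gauge [(0.72, [726.0, 159.0, 33.0])]
meter [(0.98, [708.0, -6.0, 29.0])]
spanner [(0.77, [459.0, 325.0, 6.0])]
keys [(0.57, [596.0, 346.0, 14.0])]
driver [(0.98, [465.0, -373.0, 25.0])]
```

View pics/f.png

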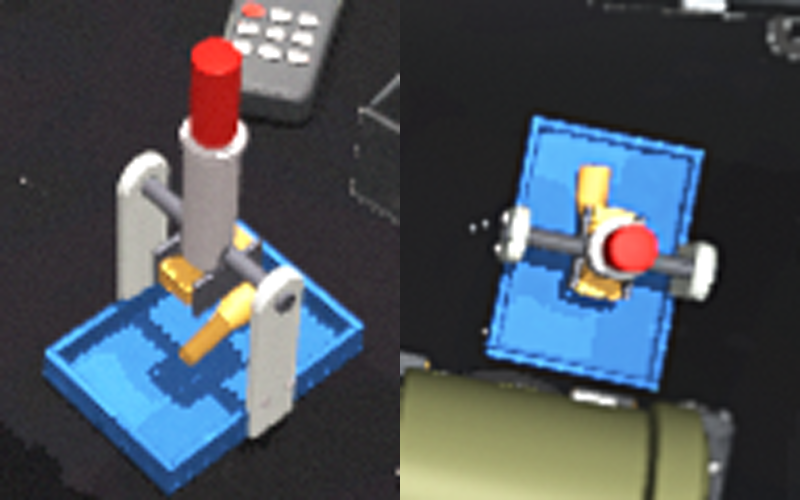

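```bash
python3 -c "
from cell import manip
print(manip.sign_off())"
```

```text
the job is handed in; nothing more can be done
None
```

The job is done and handed in at about 17 s on the robot's clock; the limit is 61 s. `sign_off` gave no verdict.

- **Barrel:** I tipped it upright with the shut fingers, following the arc round the axle, until it met the stop at about 19 N. The brass piston head could still be seen inside before the rod went in.
- **Rod:** I took the larger rod from its holder, centred it over the mouth and lowered it. It pushed with up to about 21 N, then the load dropped as the piston went through the jaws. I kept going until the collar met the rim (about 9 N upward), then released it and moved the arm clear.
- **Last checks:** the final scene and top pictures show:
  - the barrel upright, with the rod in it and its collar on the rim;
  - the piston lying in the tray, located at about (497, -119, 13) mm;
  - the gripper open and clear of everything.
- **Bystanders:** each was found within about 8 mm of where it was at the start, which is close to the networks' accuracy.
- **Checks that disagreed or missed:**
  - In the last scene picture, the network reported the rod's handle as the screwdriver. The top picture found the real one unmoved.
  - The top camera's network did not report the piston, although it shows in that picture.
  - The first move over the mouth stopped about 5 mm short in y. I corrected that before lowering the rod.

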